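# Load the sanding tumbler and start it

## Task

Put both turned wooden drawer knobs into the open bowl of the sanding tumbler, and only once both lie in it start the machine: press the start button (the small flat one on the control box) fully down, then let it come all the way back up. Do not press the mushroom-headed stop button, and leave the square wood blank, the mallet and the glue bottle where they stand.

Things in the scene. Friction and masses are not known exactly. Their poses are not given: they have to be found in the camera images.
- knob_a: First knob: a turned light-wood drawer knob standing on its foot: foot 24 mm across, waist 18 mm, round head 36 mm across between 18 and 26 mm above the underside, then narrowing to a 22 mm flat top; 32 mm tall in all, about 30 g. Origin: centre of its underside, z up its axis.
- knob_b: Second knob, the same as the first: a turned light-wood drawer knob standing on its foot: foot 24 mm across, waist 18 mm, round head 36 mm across between 18 and 26 mm above the underside, then narrowing to a 22 mm flat top; 32 mm tall in all, about 30 g. Origin: centre of its underside, z up its axis.
- knob_a_mid (a point): Point on the first knob's axis, 20 mm above its underside (inside the head).
- knob_b_mid (a point): Point on the second knob's axis, 20 mm above its underside (inside the head).
- tumbler: The tumbler, fixed to the bench: a round grey machine 150 mm tall, a motor foot 170 mm across with an open grey bowl on top, 200 mm across at the rim, wall 5 mm, floor about 146 mm across. It may stand to the robot's left or right. Origin: centre of its underside, z up.
- bowl_floor (a point): Centre of the bowl's inner floor, 65 mm above the bench, 85 mm below the rim.
- bowl_rim (a point): Centre of the bowl's mouth, at rim height, 150 mm above the bench.
- control_box: The control box, fixed to the bench: a grey box 84 x 164 x 60 mm (x, y, z) with two black push buttons side by side on its top, 80 mm apart along its y axis; either may be on either side. It stands across the bench from the tumbler, to the other hand. Origin: centre of its underside, z up.
- start_top (a point): Centre of the top of the start button: a flat black cap 30 mm across in a round steel housing 46 mm across and 12 mm high; at rest the cap's top is 22 mm above the box's top and 10 mm above the housing. It moves with the cap.
- start (a joint): Travel of the start button: 0 up, 0.006 m fully down; fully down takes 5 N, and a spring brings it back.
- stop_top (a point): Centre of the top of the stop button: a black mushroom head 42 mm across on a 20 mm stem in the same steel housing, its domed top 38 mm above the box's top. It moves with the head.
- stop (a joint): Travel of the stop button: 0 up, 0.006 m fully down. Leave it up.
- blank: A square light-wood blank, not yet turned, 50 x 50 x 42 mm, loose, beyond the knobs. Origin: centre of its underside. Leave it.
- mallet: A dark round carving mallet standing on its head, 78 mm across, 177 mm tall, loose, on the far side of the bench. Origin: centre of its underside. Leave it.
- glue: A yellow glue bottle with a white cap, 60 mm across, 160 mm tall, loose, on the far side of the bench. Origin: centre of its underside. Leave it.
Not all that is in view belongs to the job. What is shaped like the knob_b but blue or turquoise is not meant. Leave any orange or purple look-alike of the knob_a alone.

How it is judged:
By the outcome, as a careful person would: the job done as asked, in the order asked, and still so for the second after the job is handed in, with the robot touching nothing.
It also fails if it takes over 69 s, if anything falls off the work surface, if the arm or the gripper's body presses on something with over 40 N, if the wrist force passes 120 N, or if a joint passes its speed limit or range.

## Robot

A 6-joint arm with a two-finger parallel gripper is mounted at the origin on the work surface. World frame = base frame: x ahead of the robot, y to its left, z up, the work surface at z = 0. Lengths are in m, angles in rad, forces in N, time in s.
With the tool pointing down it reaches from about 0.325 to 0.9 m from the base axis. Payload 6.1 kg.
Tool frame: the origin (TCP) lies midway between the tips of the shut fingers; the grasp point (between the pads) lies 19 mm behind it; x points along the fingers, y is the direction in which the jaws open and shut, and the axes are right-handed (so a half turn about x gives the same grasp; the last joint's range is limited). The gripper opens to 85 mm and grips with 20 to 120 N. Pads are 22 mm wide; open, the fingers measure 114 mm over their backs; the gripper's body (76 mm by 85 mm) begins 54 mm behind the grasp point. The pads swing forward as they close: fully open they stand 13 mm farther back than shut.
Start: joints at [-1.469, 0.22, 1.526, -0, 1.395, -0.126], TCP at [0.141, -0.609, 0.231] pointing down, gripper open.
Joint ranges: [-2.98, 2.98], [-0.91, 2.08], [0.09, 2.57], [-1.24, 4.39], [0.2, 2.65], [-2.68, 2.68]. Speed limits (rad/s): [2.57, 2.57, 3.01, 3.14, 3.14, 3.14].

## Interface

Orientations are given as [roll, pitch, yaw] about the fixed x, y, z axes, in that order (R = Rz(yaw) Ry(pitch) Rx(roll)).
In Python, from plant import movep, move_l, set_joints, gripper_to, hold, inverse_kinematics, observe, get_image, get_calibration, Unreachable, job_done gives the robot as it stands. Calls block until the motion is done:
- movep(position, orientation): joint-space move of the TCP to a pose.
- move_l(position, feed=0.15, rotation=None, max_force=None): straight line of the TCP; rotation=None keeps the orientation; feed is the mean speed in m/s. With max_force (N) it stops when the force on the tool has changed by that much, and returns True; else False.
- set_joints(angles): joint-space move.
- gripper_to(opening, f_grip=None): finger opening in m; f_grip is the grip in N (None keeps the last); returns when the fingers have stopped.
- hold(seconds).
- inverse_kinematics(position, orientation): joint angles nearest the present ones, or None.
- observe(): the state.
- get_image(name): name is "scene" or "top" or "wrist"; returns (picture, depth): 384x512x3 uint8, red, green, blue; 384x512 float32, m along the optical axis (not along the pixel's ray), 0 where there is no reading.
- get_calibration(name): a dict with "intrinsics" (3x3 intrinsics, pixels), "dist_coeffs" ([k1, k2, p1, p2, k3] as OpenCV has them; the pictures are not rectified), "world_from_camera" (4x4, takes a point from camera to world coordinates). Camera axes: x right, y down, z forward; pixel columns grow to the right and rows downward; lengths in m; the calibration is good to about 2 mm. A picture is of the moment at which its call begins: read the wrist's pose just before it. get_calibration takes no time and is no camera call; for the wrist camera it gives the pose at the moment of the call.
A pose or a line that the arm cannot do raises Unreachable and nothing moves.
- job_done(): hands the job in, once; it reports no verdict.
The state is a dict: "time_s": time; "q": joint angles; "joint_velocities": joint speeds; "joint_torque": joint torques, N m; "eef_pos": TCP position; "tcp_rot": TCP orientation; "ft_force": force on the tool from outside, world axes, zero at the start; "torque": the same for the moment, N m; "opening": finger opening in m.
Only numpy, scipy, OpenCV 4.12 (cv2) and the standard library are available. Lean on these libraries where they do the work, as an engineer would, in place of code of your own. Each camera call takes 0.05 s, during which the arm holds its last target. There are 200 camera calls.

## Working session

There is one attempt and no reset: what is moved stays moved. The work goes in short steps, each a Python script; the robot and the scene stay as the last script left them, time stands still between calls to the robot, and variables do not carry over. Pictures are saved under pics/ and viewed, about 8 in all and at most 12, crops included, and the job is handed in when it is done.

```bash
mkdir -p pics; cat > h.py <<'E'
import numpy as np,cv2
from plant import *
def shot(n,f):
    c=get_calibration(n);im,d=get_image(n)
    cv2.imwrite(f'pics/{f}.png',im[:,:,::-1]);np.savez(f'pics/{f}.npz',im=im,d=d,K=c["intrinsics"],D=c["dist_coeffs"],T=c["world_from_camera"])
def load(f): return np.load(f'pics/{f}.npz')
def world(s,u,v,z=None):
    x,y=cv2.undistortPoints(np.array([[[u,v]]],float),s['K'],s['D'])[0,0]
    T=s['T'];r=np.array([x,y,1.])
    if z is None: k=float(np.median(s['d'][int(v)-1:int(v)+2,int(u)-1:int(u)+2]))
    else: k=(z-T[2,3])/(T[:3,:3]@r)[2]
    return T[:3,:3]@(r*k)+T[:3,3]
E
python3 - <<'E'
from h import *
shot('top','t0');shot('scene','s0')
a=cv2.imread('pics/t0.png');b=cv2.imread('pics/s0.png')
s=load('t0');print(s['T'],observe()['time_s'],observe()['tcp_rot'])
cv2.imwrite('pics/t0b.png',cv2.resize(a,(800,600),interpolation=cv2.INTER_CUBIC))
E
```

```text
[[-3.97840023e-03 -9.92328285e-01  1.23566768e-01  4.59747152e-01]
 [-9.99955233e-01  5.00862183e-03  8.02784594e-03  4.33194987e-05]
 [-8.58515781e-03 -1.23529299e-01 -9.92303788e-01  1.22704231e+00]
 [ 0.00000000e+00  0.00000000e+00  0.00000000e+00  1.00000000e+00]] 0.1 [-1.70157055  1.56896203  1.66778173]
```

View pics/t0b.png

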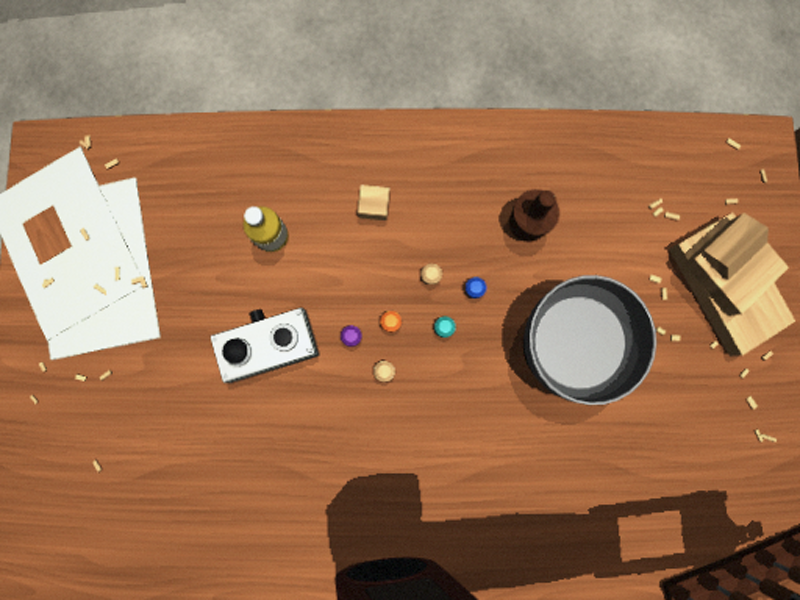

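View pics/s0.png

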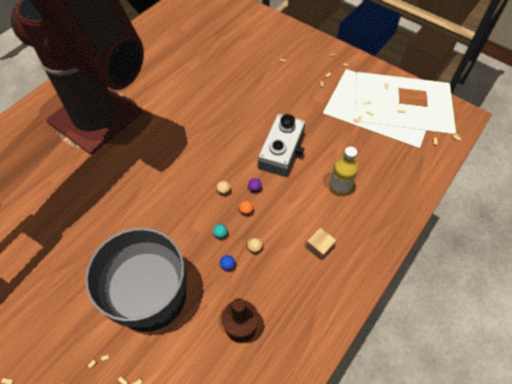

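The overhead picture (800×600) shows two light-wood knobs at (431,273) and (384,371). The look-alikes are blue (475,287), turquoise (444,327), orange (391,321) and purple (351,336). The light-wood pair fits the description. On the box, the larger black head at (235,350) looks like the mushroom stop, and the smaller ringed cap at (284,336) looks like start. The tumbler is at about (591,340). I'll confirm in one crop and measure.

```bash
python3 - <<'E'
from h import *
s=load('t0');im=s['im'][:,:,::-1];k=0.64
cv2.imwrite('pics/c0.png',cv2.resize(im[160:256,130:330],(800,384),interpolation=cv2.INTER_CUBIC))
hsv=cv2.cvtColor(s['im'],cv2.COLOR_RGB2HSV)
for n,u,v,z in [('ka',431,273,.032),('kb',384,371,.032),('start',284,336,.082),('stop',235,350,.098),('rim',591,340,.15),('floor',580,343,.065),('blue',475,287,.032),('turq',444,327,.032),('orange',391,321,.032),('purple',351,336,.032),('glue',254,216,.16),('mallet',541,200,.177),('boxtop',262,345,.06)]:
    print(n,world(s,u*k,v*k).round(4),world(s,u*k,v*k,z).round(4), np.hypot(*world(s,u*k,v*k,z)[:2]).round(3))
E
```

```text
ka [ 0.64   -0.0481  0.0328] [ 0.6401 -0.0482  0.032 ] 0.642
kb [0.4752 0.0319 0.0307] [0.4752 0.0318 0.032 ] 0.476
start [0.531  0.192  0.0823] [0.5311 0.1921 0.082 ] 0.565
stop [0.5077 0.2684 0.0978] [0.5077 0.2683 0.098 ] 0.574
rim [ 0.5227 -0.3098  0.0648] [ 0.518  -0.2871  0.15  ] 0.592
floor [ 0.5179 -0.2913  0.0643] [ 0.5179 -0.2911  0.065 ] 0.594
blue [ 0.6159 -0.1225  0.0319] [ 0.6158 -0.1225  0.032 ] 0.628
turq [ 0.5483 -0.0691  0.032 ] [ 0.5483 -0.0691  0.032 ] 0.553
orange [0.5589 0.0199 0.0319] [0.5589 0.0199 0.032 ] 0.559
purple [0.5339 0.0871 0.033 ] [0.5339 0.0871 0.032 ] 0.541
glue [0.7113 0.2288 0.1607] [0.7115 0.2289 0.16  ] 0.747
mallet [ 0.7307 -0.2118  0.1736] [ 0.7298 -0.2111  0.177 ] 0.76
boxtop [0.5176 0.2322 0.0599] [0.5176 0.2322 0.06  ] 0.567
```

View pics/c0.png

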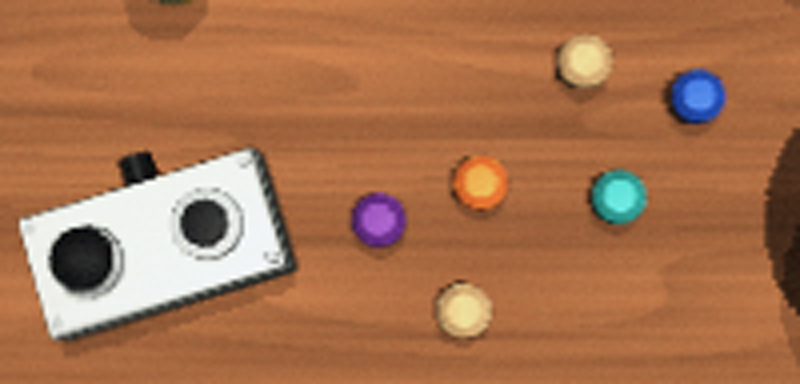

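The crop confirms both plain light-wood knobs, at crop (585,60) and (464,308). It also shows the ringed flat start cap at (205,223), with the mushroom stop at (82,258). Measured heights agree with the given ones: knobs 32 mm, start 82 mm, stop 98 mm. Next I pick the first knob.

```bash
cat >> h.py <<'E'
def ori(p,jaw):
    y0=np.arctan2(-jaw[0],jaw[1]);q=observe()['q'];best=None
    for y in (y0,y0+np.pi,y0-np.pi):
        o=[0,np.pi/2,y];a=inverse_kinematics(p,o)
        if a is not None:
            c=np.abs(np.array(a)-q).max()
            if best is None or c<best[0]: best=(c,o,a)
    return best[1]
def pick(x,y,jaw):
    p=[x,y,.22];o=ori(p,jaw);movep(p,o);gripper_to(.062,30)
    move_l([x,y,.06],.3);move_l([x,y,.004],.08)
    gripper_to(0.0,40);print('grip',observe()['opening'],observe()['time_s'])
    move_l([x,y,.2],.2);print('lifted',observe()['opening'],observe()['ft_force'])
def drop(x,y,jaw):
    p=[x,y,.22];o=ori(p,jaw);movep(p,o);move_l([x,y,.086],.15)
    print('at bowl',observe()['opening']);gripper_to(.055);hold(.3)
    move_l([x,y,.22],.25);print('t',observe()['time_s'])
E
python3 - <<'E'
from h import *
pick(.640,-.048,(-.95,.31))
drop(.518,-.317,(1,0))
shot('top','t1')
pick(.475,.032,(-.3,.95))
shot('top','t2');shot('scene','s2')
a=cv2.imread('pics/t1.png')[150:290,120:440];b=cv2.imread('pics/t2.png')[150:290,120:440]
cv2.imwrite('pics/v1.png',cv2.resize(np.vstack([a,b]),None,fx=2.1,fy=2.1,interpolation=cv2.INTER_CUBIC))
E
```

```text
grip 0.033964536429893985 5.0167
lifted 0.03383428202917473 [ 0.02717305 -0.25251196 -0.42937894]
at bowl 0.0337985850174986
t 9.6417
grip 0.03387656502745543 13.1583
lifted 0.03398228117969678 [-0.41564128  0.93459938 -0.67992175]
```

View pics/v1.png

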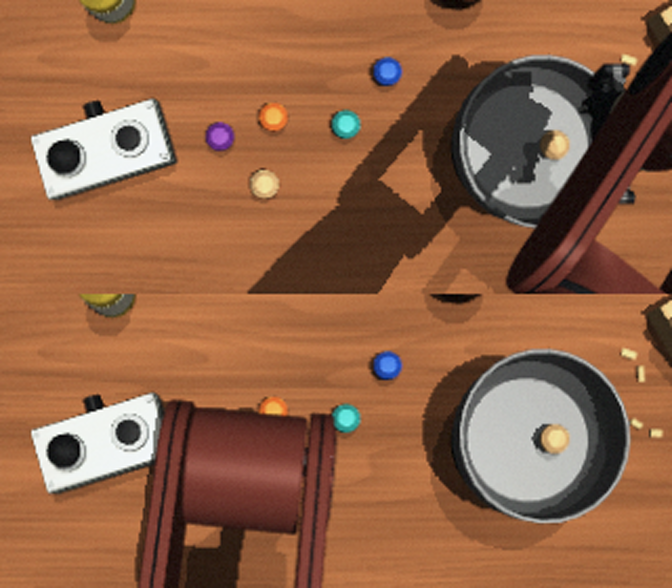

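Knob A stands in the bowl at (555,437), with the other knobs undisturbed, and knob B is held at a 34 mm opening. I drop it on the other side of the bowl and check.

```bash
python3 - <<'E'
from h import *
drop(.518,-.262,(1,0))
p=[.531,.192,.17];o=ori(p,(.957,.29));movep(p,o);gripper_to(0.0)
shot('top','t3');shot('wrist','w3')
a=cv2.imread('pics/t3.png')[150:290,120:440]
cv2.imwrite('pics/v3.png',cv2.resize(np.vstack([cv2.resize(a,(512,224)),cv2.imread('pics/w3.png')]),None,fx=.98,fy=.98))
print(observe()['time_s'],observe()['opening'],observe()['ft_force'])
E
```

```text
at bowl 0.033980438049221094
t 17.9917
20.3333 0.00022172354680756391 [ 0.45743514 -0.07978871 -0.08989743]
```

View pics/v3.png

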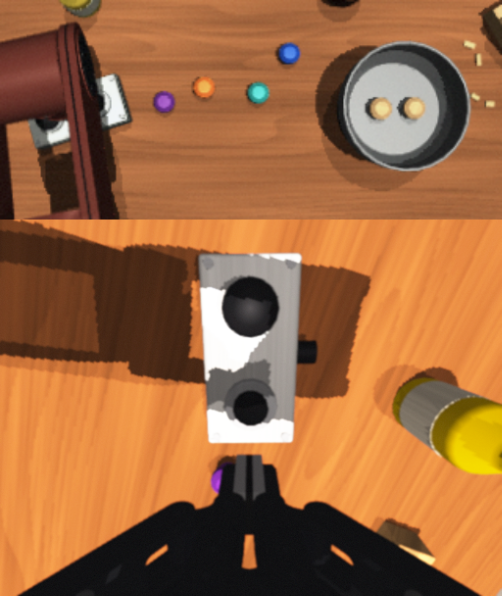

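Both knobs lie in the bowl, at (380,107) and (413,107). The wrist view shows the start cap at (250,406), which is wrist pixel (255,190), and the mushroom stop behind it. I cross-check the position, then press.

```bash
python3 - <<'E'
from h import *
s=load('w3');w=world(s,255,190,.082);print(w,world(s,255,190))
x,y=.531,.192
if np.hypot(w[0]-x,w[1]-y)<.008:
    x,y=(x+w[0])/2,(y+w[1])/2
    move_l([x,y,.17]);move_l([x,y,.095],.1)
    f0=observe()['ft_force'][2]
    r=move_l([x,y,.0735],.02,max_force=14);o=observe();print(r,o['eef_pos'],o['ft_force'][2]-f0)
    hold(.3);o=observe();print(o['eef_pos'],o['ft_force'][2]-f0)
    move_l([x,y,.17],.08);hold(.3)
    move_l([x-.05,y-.1,.3],.2);hold(.3)
    print(observe()['time_s'])
    shot('top','t4');shot('scene','s4')
    a=cv2.imread('pics/t4.png');cv2.imwrite('pics/v4.png',np.vstack([a[100:290],cv2.imread('pics/s4.png')]))
    t=load('t4')
    for u,v in [(181.5,215.5),(150.5,224.5)]: print(world(t,u,v))
E
```

```text
[0.53009105 0.20028092 0.082     ] [0.53015467 0.20007906 0.08134619]
```

The two estimates differ by 8.3 mm, more than calibration allows, and the guard stopped the press. I'll fit the cap by its depth (z ≈ 82 mm) in both cameras.

```bash
python3 - <<'E'
from h import *
for f in ('t0','w3','s0'):
    s=load(f);d=s['d'];v,u=np.mgrid[:384,:512]
    n=cv2.undistortPoints(np.stack([u,v],-1).reshape(-1,1,2).astype(float),s['K'],s['D'])[:,0]
    P=(np.c_[n,np.ones(len(n))]*d.reshape(-1,1))@s['T'][:3,:3].T+s['T'][:3,3]
    for nm,c,r,zl,zh in [('start',(.531,.195),.035,.078,.087),('stop',(.508,.268),.035,.086,.104)]:
        m=(np.hypot(P[:,0]-c[0],P[:,1]-c[1])<r)&(P[:,2]>zl)&(P[:,2]<zh)
        Q=P[m]
        if len(Q): print(f,nm,len(Q),((Q.min(0)+Q.max(0))/2).round(4),np.ptp(Q,0).round(4),'uv',u.ravel()[m].mean().round(1),v.ravel()[m].mean().round(1))
w=cv2.imread('pics/w3.png')[130:250,180:330];cv2.imwrite('pics/c3.png',cv2.resize(w,None,fx=4,fy=4))
print(observe()['eef_pos'])
E
```

```text
t0 start 101 [0.5326 0.1955 0.0826] [0.0331 0.0289 0.0081] uv 180.7 215.0
t0 stop 200 [0.5068 0.2723 0.0944] [0.0379 0.039  0.0151] uv 149.7 224.7
w3 start 969 [0.5312 0.1966 0.0807] [0.0291 0.0292 0.0053] uv 254.9 193.1
w3 stop 2800 [0.5078 0.2727 0.0928] [0.0409 0.041  0.0135] uv 254.6 89.0
s0 start 77 [0.5309 0.1951 0.0812] [0.0287 0.0273 0.0062] uv 277.9 143.5
s0 stop 140 [0.5085 0.2703 0.0925] [0.0389 0.0374 0.0121] uv 287.2 119.9
[0.53098643 0.1919861  0.16999561]
```

View pics/c3.png

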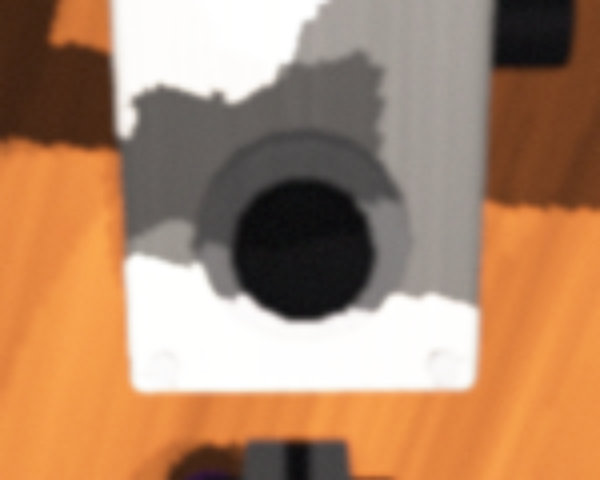

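The crop shows the flat cap centred at (303,249), which is wrist pixel (256,192). My eye readings were off in opposite directions. The depth fits from all three cameras agree on (0.531, 0.196), with a 29 mm cap and about 79 mm to the stop button. I press there.

```bash
python3 - <<'E'
from h import *
x,y=.531,.196
move_l([x,y,.17]);move_l([x,y,.095],.1)
f0=observe()['ft_force'][2]
r=move_l([x,y,.0735],.02,max_force=14);o=observe();print(r,o['eef_pos'],o['ft_force'][2]-f0)
hold(.3);o=observe();print(o['eef_pos'],o['ft_force'][2]-f0)
move_l([x,y,.17],.08);hold(.3)
move_l([x-.05,y-.15,.3],.2);hold(.3)
print(observe()['time_s'])
shot('top','t4');shot('scene','s4')
cv2.imwrite('pics/v4.png',np.vstack([cv2.imread('pics/t4.png')[100:290],cv2.imread('pics/s4.png')]))
for f in ('t4','s4'):
    s=load(f)
    for n,p in [('start',(.531,.196,.082)),('stop',(.508,.2715,.098))]:
        T=np.linalg.inv(s['T']);uv=cv2.projectPoints(np.array([p]),cv2.Rodrigues(T[:3,:3])[0],T[:3,3],s['K'],s['D'])[0][0,0];print(f,n,uv,world(s,*uv))
E
```

```text
True [0.53093081 0.19597596 0.07603417] 5.7202184118415405
[0.53096197 0.19600075 0.07606141] 5.800771623711607
25.8083
t4 start [180.21715066 215.06393324] [0.4938652  0.0938734  0.67876089]
t4 stop [149.15965026 223.87470331] [0.50800925 0.27155205 0.09778353]
s4 start [277.7811806  142.90490104] [0.53007748 0.19745778 0.07981353]
s4 stop [287.57056734 117.35299282] [0.50635303 0.27426472 0.09438855]
```

View pics/v4.png

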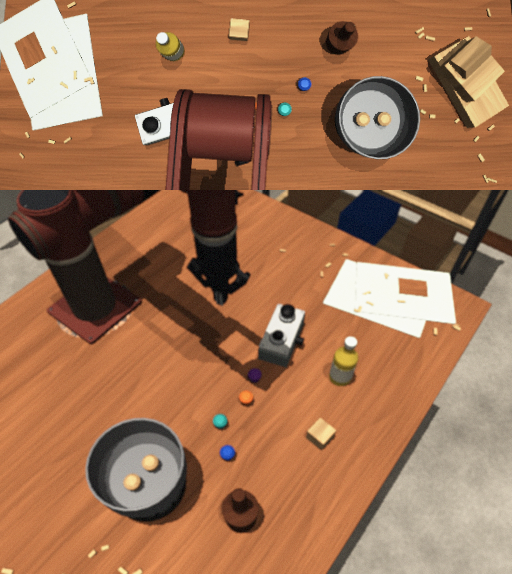

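The press stopped on its end stop, at z 76.0 mm against a rest height of 82 mm. That is 6 mm of travel, with more than 14 N at the stop. Both knobs are still in the bowl, at (132,482) and (150,463), and everything else is in place. I compare the cap's height before and after, then hand in.

```bash
python3 - <<'E'
from h import *
a,b=load('s0'),load('s4')
for n,u,v in [('start',278,143),('stop',287,120)]:
    print(n,[np.mean([world(s,u+i,v+j)[2] for i in(-2,0,2) for j in (-1,0,1)]).round(4) for s in (a,b)])
job_done();print(observe()['time_s'])
E
```

```text
start [np.float64(0.0809), np.float64(0.0809)]
stop [np.float64(0.0957), np.float64(0.0961)]
the job is handed in; nothing more can be done
the job is handed in; nothing more can be done
```

Both light-wood knobs are in the tumbler's bowl and the start button was pressed once afterwards. I handed the job in at about 26 s of the 69 s allowed.

- **Knobs:** both stayed gripped until released (opening about 34 mm). The last overhead and scene pictures show both lying in the bowl.
- **Start button:** it went down the full 6 mm, from 82 mm to 76.0 mm, and met the end stop at over 14 N. Its height in the scene camera was the same before and after (80.9 mm), so it came all the way back up.
- **Stop button:** never touched; it read 95.7 mm before and 96.1 mm after, which is within camera noise.
- **Other things:** the blank, the mallet, the glue bottle and the coloured look-alikes look unmoved in the pictures. The arm ended clear of everything.

One check disagreed: my first two readings of the start button's position differed by 8 mm, so my script held back the press. Depth fits from all three cameras then agreed to about 2 mm, and I pressed at that point.

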